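Load a blank under the drag spring of a bench notcher

TASK

Load the aluminium blank into the bench notcher: with the fingertips on top of it press it down hard against its spring lifters and, keeping it pressed flat, slide it along between the guides, under the bridge and the drag spring, until it is fully home against both stop lugs and lies flat with the lifters sprung up again behind it. Do not pick up or tip the blank, leave everything else on the notcher and the bench where it is, and take the hand away at the end.

Things in the scene. Friction and masses are not known exactly. Their poses are not given: they have to be found in the camera images.
- notcher: Hand-lever notcher fixed to the bench: flat bed 540 x 240 mm, its top (the die face) 60 mm above the bench; a green C-frame with ram (0.35 m high, lever to 0.47 m) on one end, all of it more than 50 mm past the origin. Origin on the bench below the bed's centre. x = feed direction, from the loading end towards the ram; y across, z up. Place and turn vary; feed roughly to the robot's right.
- bridge (a point): Under the bridge bar that spans the guides, centre line, at its edge facing the loading end, 11 mm above the die face: the bar's underside. The bar is 14 mm along the feed, its top with screws 31 mm above the die face. The 6 mm blank passes below only when pressed at least 5 mm down from its raised rest; else its front edge butts on the bar. This edge is 77 mm before the stop plane.
- guide (a point): On the die face, centre line, at the loading end of the two side guides (steel bars 18 mm wide, 14 mm high, 107 mm apart inside, from here 320 mm along the feed direction past the bridge).
- blank_center (a point): Centre, half-way up, of the loose blank: aluminium plate 150 (along feed) x 100 x 6 mm, 0.24 kg, on the raised lifters between the guides, 3 mm play a side; top first 15 mm above the die face, 6 mm at the end. x along the feed, z up. Fingertips pressing 50 mm behind this centre stay clear of the bridge throughout. Pressed with about 15 N it follows the fingers (friction on it 0.8, under it 0.15).
- blank_front (a point): Middle of the blank's front edge, half-way up: the edge that goes under the bridge and drag spring and against the stops; 75 mm ahead of its centre.
- stop (a point): On the die face, centre line, in the plane of the faces of the two stop lugs (16 mm wide, 14 mm high, 42 mm either side of the centre line). The blank is home when its front edge reaches this plane. x in the feed direction, z up. The ram hangs above, 25 mm or more over the die face.
- lifter (a joint): How far (m) the two sprung lifter bars (150 x 11 mm, 60 mm apart, linked below the bed) are pressed down: 0 = raised, tops 9 mm above the die face; 0.009 = level with it (ends at 0.0097). About 5 N starts them, 9 N holds them level. When the blank's rear edge has passed their front end they spring up behind it; 7 mm to spare when it is home.
- lifter_end (a point): Top of the lifter bars at their front end (towards the ram), centre line between them; the bars run 150 mm back from here. It sinks with them.
- drag_spring (a joint): Angle (rad) by which the leaf spring (34 mm wide, 45 mm long, sloping down from the bridge in the feed direction, toe turned up) is lifted: 0 at rest, its lowest line 3 mm above the die face and about 20 mm before the stop plane; about 0.065 with the blank under it, then pressing on it with about 5 N. Entering takes about 4 N more push.
- punch: Bystander: small steel punch, 22 mm thick, 38 mm high, standing on the bed beside a guide. Origin at the centre of its foot.
- bolt: Bystander: steel bolt, 22 mm head, 38 mm high, standing head down on the bed beside the other guide. Origin at the centre of its foot.
- cup: Bystander: red plastic cup, 80 mm wide, 110 mm high, on the bench to the left. Origin at its foot.
- oil: Bystander: white bottle, 60 mm wide, 160 mm high, on the bench to the left. Origin at its foot.
- square: Bystander: machinist's square lying on the bench to the left, 100 mm stock, 130 mm blade.
- hammer: Bystander: hammer lying on the bench to the left of the robot.
- wrench: Bystander: wrench lying on the bench to the right.
Not all that is in view belongs to the job. What is meant by the part that bears blank_center is not orange or turquoise, and is the larger of those in its own colour.

How it is judged:
By the outcome, as a careful person would: the job done as asked, in the order asked, and still so for the second after the job is handed in, with the robot touching nothing.
It also fails if it takes over 43 s, if anything falls off the work surface, if the arm or the gripper's body presses on something with over 40 N, if the wrist force passes 120 N, or if a joint passes its speed limit or range.

ROBOT

A 7-joint arm with a two-finger parallel gripper is mounted at the origin on the work surface. World frame = base frame: x ahead of the robot, y to its left, z up, the work surface at z = 0. Lengths are in m, angles in degrees, forces in N, time in s.
With the tool pointing down it reaches from about 0.425 to 0.825 m from the base axis. Payload 3.6 kg.
Tool frame: the origin (TCP) lies midway between the tips of the shut fingers; the grasp point (between the pads) lies 19 mm behind it (r.grip_point_offset is the distance from the TCP to the grasp point, in m); x points along the fingers, y is the direction in which the jaws open and shut, and the axes are right-handed (so a half turn about x gives the same grasp; the last joint's range is limited). The gripper opens to 85 mm and grips with 20 to 120 N. Pads are 22 mm wide; open, the fingers measure 114 mm over their backs; the gripper's body (76 mm by 85 mm) begins 54 mm behind the grasp point. The pads swing forward as they close: fully open they stand 13 mm farther back than shut.
Start: joints at [74.055, 35.231, -0.722, 81.555, 0.464, 63.22, -2.315], TCP at [0.162, -0.629, 0.231] pointing down, gripper open.
Joint ranges: [-178.69, 178.69], [-17.37, 117.87], [-77.05, 75.6], [15.02, 138.74], [-78.02, 258.01], [0.78, 113.62], [-162.83, 162.83]. Speed limits (degrees/s): [159.86, 159.86, 180, 180, 180, 180, 180].

INTERFACE

Orientations are given as a 3x3 rotation matrix whose columns are the frame's x, y, z axes.
In Python, from rig import r gives the robot as it stands. The module is installed in compiled form; this text tells all that it offers.
- The arm moves only by the tool carry_out, never from a script. Its argument "steps" is a list of rows, each a list of 5 numbers: the closure, from -1 (fully open) to 1 (shut), then the shift along the tool's x, y, z in mm, then the turn about the tool's x in degrees. In form: [[grip, tx, ty, tz, twist], ...]. A call has 1 to 8 rows; each row is the pose to reach, as a shift and turn from the pose commanded when the call began, along the tool's axes at that moment; what a row does not reach only later rows make up. A row lasts 1/12 s, in which the tool goes at most 41.7 mm and 7.16 degrees, less where a joint would pass 70% of its speed; a pose out of reach is approached as far as the arm can. A call with a gripper value outside its range is refused whole. The fingers move at their own pace and stop on an object; "grip_force" is the grip in N (left out, the last holds). Time passes only in rows, so rows that repeat a pose let the fingers close. It gives the time, the measured TCP pose, the force and the opening at its end, in the units of the state.
- r.read_state(): the state, without advancing time (a new reading comes with each control period).
- r.camera(name): name is "side" or "top" or "wrist"; returns a dict with "pixels" (384x512x3 uint8, red, green, blue), "z_map" (384x512 float32, m along the optical axis (not along the pixel's ray), 0 where there is no reading), "K" (3x3 intrinsics, pixels), "origin" and "orientation" of the camera in the world. Camera axes: x right, y up, looking along -z (the intrinsics and any distortion apply to the point x, -y, -z); pixel columns grow to the right and rows downward; lengths in m; the calibration is good to about 2 mm. A picture is of the moment at which its call begins.
- r.job_done(): hands the job in, once; it reports no verdict.
The state is a dict: "clock": time; "qpos": joint angles; "joint_vel": joint speeds; "tau": joint torques, N m; "position": TCP position; "eef_rot": TCP orientation; "contact_force": force on the tool from outside, world axes, zero at the start; "moment": the same for the moment, N m; "width": finger opening in m.
Only numpy, scipy, OpenCV 4.12 (cv2) and the standard library are available. Lean on these libraries where they do the work, as an engineer would, in place of code of your own. Each camera call takes 0.05 s, during which the arm holds its last target.

## Working session

There is one attempt and no reset: what is moved stays moved. The work goes in short steps, Python scripts to look and compute and a tool call to move; the robot and the scene stay as the last step left them, time stands still between calls to the robot, and variables do not carry over. Pictures are saved under pics/ and viewed, and the job is handed in when it is done.

Besides the shell and the picture viewer there is one more tool, called as name([rows], argument=value, ...), one row to a line, values as JSON. carry_out: Moves the arm, as the interface text tells. Its arguments: {"type":"object","properties":{"steps":{"type":"array","items":{"type":"array","items":{"type":"number"}}},"grip_force":{"type":"number"}},"required":["steps"]}

```bash
mkdir -p pics; cat > h.py <<'E'
from rig import r
import numpy as np, cv2
def snap(n,tag):
    c=r.camera(n); cv2.imwrite(f'pics/{tag}.png',c['pixels'][:,:,::-1]); np.savez(f'pics/{tag}.npz',**c); return c
def pt(c,u,v,z=None):
    K=c['K'];R=np.array(c['orientation']);o=np.array(c['origin'])
    d=R@np.array([(u-K[0,2])/K[0,0],-(v-K[1,2])/K[1,1],-1.0])
    if z is None: s=c['z_map'][int(round(v)),int(round(u))]
    else: s=(z-o[2])/d[2]
    return o+s*d
def proj(c,P):
    K=c['K'];R=np.array(c['orientation']);q=R.T@(np.array(P)-np.array(c['origin']))
    return K[0,0]*q[0]/-q[2]+K[0,2], K[1,1]*-q[1]/-q[2]+K[1,2]
E
python3 - <<'E'
from h import *
s=r.read_state();print(s)
for n in ['side','top','wrist']:
    c=snap(n,n+'0');print(n,c['K'],c['origin'],c['orientation'],[k for k in c])
E
```

```text
{'clock': 0.0, 'qpos': array([74.05543402, 35.29058089, -0.72361484, 81.64344005,  0.464728  ,
       63.22037978, -2.31696485]), 'joint_vel': array([-0.06050195,  0.03094947,  0.07098585,  0.0297645 ,  0.03956571,
       -0.00884993,  0.01471353]), 'tau': array([-2.17178713e-04, -4.69215524e+01,  2.59375479e-01, -1.71033508e+01,
        1.01034928e-02,  9.77760792e-03,  1.62085961e-06]), 'position': array([ 0.16175225, -0.628738  ,  0.23011081]), 'eef_rot': array([[-6.99638436e-04,  2.49174817e-01, -9.68458270e-01],
       [ 2.55023365e-03, -9.68454913e-01, -2.49175796e-01],
       [-9.99996503e-01, -2.64412783e-03,  4.21142777e-05]]), 'contact_force': array([ 1.03190888, -0.18781867,  0.87435099]), 'moment': array([-0.00219662, -0.02252548, -0.03706172]), 'width': 0.08553927940568033}
side [[395.49434231   0.         259.78981662]
 [  0.         395.49434231 193.92059556]
 [  0.           0.           1.        ]] [-0.1951344   0.81577497  0.78186999] [[-0.75340493  0.34006628 -0.56279298]
 [-0.65707646 -0.422061    0.62459189]
 [-0.02513033  0.84036863  0.54143239]] ['pixels', 'z_map', 'K', 'origin', 'orientation']
top [[369.18980145   0.         262.151281  ]
 [  0.         369.18980145 189.08568007]
 [  0.           0.           1.        ]] [ 0.4072883  -0.0157572   1.35509577] [[ 3.00994412e-02  9.94620634e-01 -9.91151804e-02]
 [-9.99544768e-01  3.01562830e-02 -9.24960696e-04]
 [ 2.06896043e-03  9.90979007e-02  9.95075538e-01]] ['pixels', 'z_map', 'K', 'origin', 'orientation']
wrist [[289.36204387   0.         253.4350311 ]
 [  0.         289.36204387 191.59117894]
 [  0.           0.           1.        ]] [ 0.23427717 -0.6114608   0.37298867] [[ 0.25013027  0.92491573  0.28629659]
 [-0.96820993  0.2395836   0.07189737]
 [-0.00209296 -0.2951789   0.95543971]] ['pixels', 'z_map', 'K', 'origin', 'orientation']
```

View pics/top0.png

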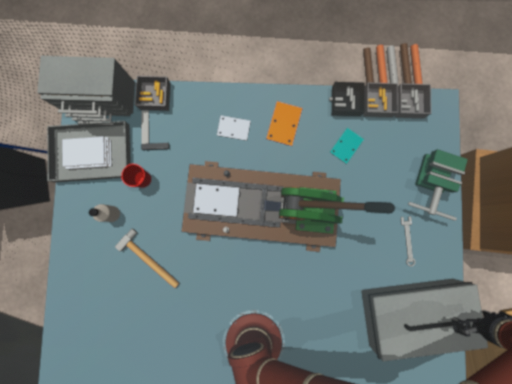

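View pics/side0.png

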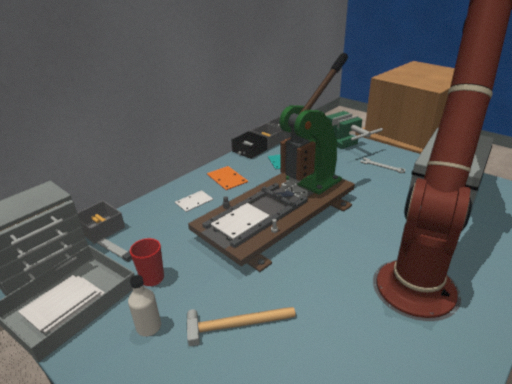

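The candidates in the top view are the white plate between the guides (215,200), a smaller white plate on the bench (234,128), an orange plate (284,124), a turquoise plate (347,146) and sheets in a tray (85,152). The plate at (215,200) fits: it is neither orange nor turquoise, it is the larger white one, and it lies between the guides. I'll confirm with one enlarged crop.

```bash
python3 - <<'E'
import cv2
a=cv2.imread('pics/top0.png')[155:255,175:350]; cv2.imwrite('pics/crop_t.png',cv2.resize(a,None,fx=4.5,fy=4.5,interpolation=cv2.INTER_CUBIC))
a=cv2.imread('pics/side0.png')[150:270,185:345]; cv2.imwrite('pics/crop_s.png',cv2.resize(a,None,fx=4.8,fy=4.8,interpolation=cv2.INTER_CUBIC))
E
```

```text
(no output)
```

View pics/crop_t.png

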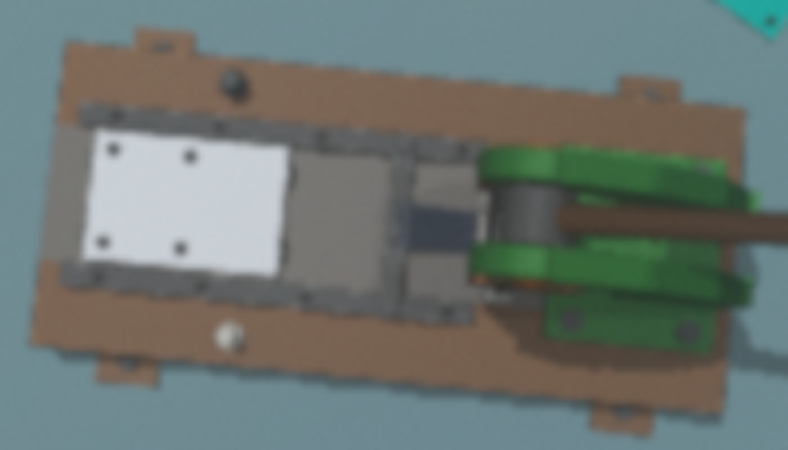

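View pics/crop_s.png

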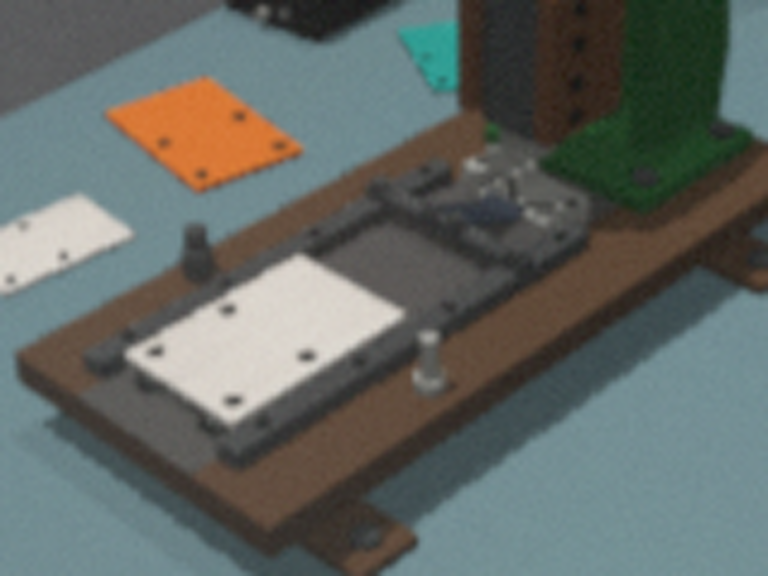

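The crops confirm it: the larger white plate sits on the lifters between the guides, with the dark punch at crop (233,85) and the bolt at (230,337) beside the guides. Next I'll measure it.

```bash
cat >> h.py <<'E'
def mask(c,box):
    hsv=cv2.cvtColor(c['pixels'],cv2.COLOR_RGB2HSV)
    m=((hsv[...,1]<45)&(hsv[...,2]>130)).astype(np.uint8)
    b=np.zeros_like(m);x0,y0,x1,y1=box;b[y0:y1,x0:x1]=1;m&=b
    m=cv2.morphologyEx(m,cv2.MORPH_CLOSE,np.ones((5,5),np.uint8))
    cs,_=cv2.findContours(m,cv2.RETR_EXTERNAL,cv2.CHAIN_APPROX_NONE)
    return max(cs,key=cv2.contourArea)[:,0,:].astype(float)
def rect(c,box,z):
    P=np.array([pt(c,u,v,z)[:2] for u,v in mask(c,box)])*1000
    return cv2.minAreaRect(P.astype(np.float32))
E
python3 - <<'E'
from h import *
for n,box in [('top',(185,170,250,230)),('side',(200,195,275,245))]:
    c=dict(np.load(f'pics/{n}0.npz'))
    print(n,rect(c,box,0.075)); 
    print('zmap z',[pt(c,u,v)[2].round(4) for u,v in ([(205,195),(215,200),(225,208)] if n=='top' else [(235,220),(245,218),(250,222)])])
c=dict(np.load('pics/top0.npz'))
# bed edges in crop px/4.5+(175,155): top left, top right, bottom right, bottom left
for u,v in [(65,42),(745,108),(720,412),(32,345)]:
    print('bed',pt(c,175+u/4.5,155+v/4.5,0.06).round(4))
for u,v,z in [(80,108,.074),(480,150,.074),(472,322,.074),(65,288,.074),(413,152,.091),(390,150,.091),(385,318,.091)]:
    print('g',pt(c,175+u/4.5,155+v/4.5,z).round(4))
s=dict(np.load('pics/side0.npz'))
for u,v in [(372,185),(515,262),(350,195),(490,270)]:
    print('bridge side',pt(s,185+u/4.8,150+v/4.8,.091).round(4), pt(s,185+u/4.8,150+v/4.8).round(4))
E
```

```text
top ((493.56048583984375, 145.89883422851562), (153.79515075683594, 102.94940948486328), 86.51641845703125)
zmap z [np.float64(0.0771), np.float64(0.07), np.float64(0.0757)]
side ((493.595947265625, 142.62677001953125), (154.31629943847656, 102.89146423339844), 86.45497131347656)
zmap z [np.float64(0.0755), np.float64(0.0771), np.float64(0.0779)]
bed [0.6167 0.2459 0.06  ]
bed [ 0.5805 -0.2906  0.06  ]
bed [ 0.3435 -0.2735  0.06  ]
bed [0.3788 0.2597 0.06  ]
g [0.563  0.2289 0.074 ]
g [ 0.5396 -0.0825  0.074 ]
g [ 0.4068 -0.0797  0.074 ]
g [0.4234 0.2336 0.074 ]
g [ 0.5347 -0.0305  0.091 ]
g [ 0.5357 -0.0128  0.091 ]
g [ 0.4078 -0.0129  0.091 ]
bridge side [ 0.5375 -0.0115  0.091 ] [ 0.543  -0.0177  0.0858]
bridge side [0.4049 0.0016 0.091 ] [ 0.4146 -0.0116  0.0798]
bridge side [0.5408 0.0076 0.091 ] [ 0.5686 -0.0228  0.0649]
bridge side [0.4118 0.0188 0.091 ] [0.4242 0.0025 0.0769]
```

carry_out([
  [1,-40,0,0,0],
  [1,-80,0,0,0],
  [1,-120,0,0,0],
  [1,-160,0,0,0],
  [1,-200,0,0,0],
  [1,-240,0,0,0],
  [1,-280,0,0,0],
  [1,-300,0,0,0],
])

```text
clock: 0.82
position: [0.1618, -0.6293, 0.5368]
eef_rot: [[0.002, 0.249, -0.968], [-0.008, -0.968, -0.249], [-1.0, 0.008, -0.0]]
contact_force: [-0.6, -0.7, 0.2]
width: -0.0005
```

```bash
cat >> h.py <<'E'
def st(tgt=None):
    s=r.read_state();print('t',s['clock'],'pos',(1000*s['position']).round(1),'F',s['contact_force'].round(1),'w',s['width'].round(3),'q',s['qpos'].round(0))
    R=s['eef_rot'];print('toolz ang',np.degrees(np.arctan2(R[1,2],R[0,2])).round(1),'x',R[:,0].round(4))
    if tgt is not None: print('shift',(R.T@(np.array(tgt)-1000*s['position'])).round(1))
    return s
E
python3 -c "
from h import *
st((450,-250,540))"
```

```text
Traceback (most recent call last):
  File "h.py", line 25, in st
    s=r.read_state();print('t',s['clock'],'pos',(1000*s['position']).round(1),'F',s['contact_force'].round(1),'w',s['width'].round(3),'q',s['qpos'].round(0))
                                                                                                                  ^^^^^^^^^^^^^^^^
AttributeError: 'float' object has no attribute 'round'
```

```bash
sed -i "s/s\['width'\].round(3)/round(s['width'],3)/" h.py
python3 -c "
from h import *
st((450,-250,540))"
```

```text
t 0.8167 pos [ 161.8 -629.3  536.8] F [-0.6 -0.7  0.2] w -0.0 q [ 74.  33.   0.  38.  -0. 109.  -2.]
toolz ang -165.6 x [ 0.0022 -0.0076 -1.    ]
shift [  -5.5 -295.5 -373.6]
```

carry_out([
  [1,0,-25,-30,-6],
  [1,0,-55,-65,-12],
  [1,0,-85,-105,-18],
  [1,0,-110,-140,-24],
  [1,0,-140,-175,-30],
  [1,0,-165,-210,-36],
  [1,0,-195,-245,-42],
  [1,0,-220,-275,-48],
])

```text
clock: 1.48
position: [0.3615, -0.3634, 0.5312]
eef_rot: [[-0.0, 0.889, -0.458], [0.0, -0.458, -0.889], [-1.0, -0.0, 0.0]]
contact_force: [0.8, -0.2, 1.0]
width: 0.0002
```

```bash

python3 -c "
from h import *
st((480,-150,540))"
```

```text
t 1.4833 pos [ 361.5 -363.4  531.2] F [ 0.8 -0.2  1. ] w 0.0 q [ 52.  16. -15.  67.   4.  98.  12.]
toolz ang -117.3 x [-4.e-04  1.e-04 -1.e+00]
shift [  -8.9    7.5 -243.9]
```

carry_out([
  [1,-10,0,-30,-3],
  [1,-10,0,-65,-6],
  [1,-10,0,-105,-9],
  [1,-10,0,-140,-12],
  [1,-10,5,-175,-15],
  [1,-10,5,-210,-18],
  [1,-10,10,-245,-21],
  [1,-10,10,-280,-24],
])

```text
clock: 2.15
position: [0.5, -0.1207, 0.5409]
eef_rot: [[-0.001, 0.998, -0.06], [-0.0, -0.06, -0.998], [-1.0, -0.001, 0.0]]
contact_force: [1.0, -0.5, -1.1]
width: 0.0001
```

```bash

python3 -c "
from h import *
st((497,194,540))"
```

```text
t 2.15 pos [ 500.  -120.7  540.9] F [ 1.  -0.5 -1.1] w 0.0 q [ 28.  17. -26.  65.   8. 100.   0.]
toolz ang -93.5 x [-6.e-04 -2.e-04 -1.e+00]
shift [   0.8  -22.  -313.9]
```

carry_out([
  [1,0,-2,-40,0],
  [1,0,-5,-80,0],
  [1,0,-8,-120,0],
  [1,0,-11,-160,0],
  [1,0,-14,-200,0],
  [1,0,-17,-240,0],
  [1,0,-20,-280,0],
  [1,0,-22,-314,0],
])

```text
clock: 2.82
position: [0.4959, 0.1957, 0.5412]
eef_rot: [[-0.001, 0.998, -0.06], [0.0, -0.06, -0.998], [-1.0, -0.001, -0.0]]
contact_force: [1.0, 0.9, -0.4]
width: 0.0004
```

carry_out([
  [1,40,0,0,0],
  [1,80,0,0,0],
  [1,120,0,0,0],
  [1,160,0,0,0],
  [1,200,0,0,0],
  [1,240,0,0,0],
  [1,270,0,0,0],
  [1,290,0,0,0],
])

```text
clock: 3.48
position: [0.4949, 0.1914, 0.2476]
eef_rot: [[-0.006, 0.998, -0.062], [-0.003, -0.062, -0.998], [-1.0, -0.005, 0.003]]
contact_force: [-1.2, 0.1, -0.1]
width: -0.0002
```

```bash

python3 - <<'E'
from h import *
st((497,194,100))
snap('wrist','w1');snap('top','t1')
st()
E
```

```text
t 3.4833 pos [494.9 191.4 247.6] F [-1.2  0.1 -0.1] w -0.0 q [ -2.  27. -32.  99.  16.  59. -43.]
toolz ang -93.6 x [-0.0057 -0.0028 -1.    ]
shift [147.5   2.7  -3.1]
t 3.5833 pos [494.6 191.1 247.5] F [-1.  -1.  -0.2] w 0.0 q [ -2.  27. -32.  99.  16.  59. -43.]
toolz ang -93.6 x [-0.0085 -0.0039 -1.    ]
```

View pics/w1.png

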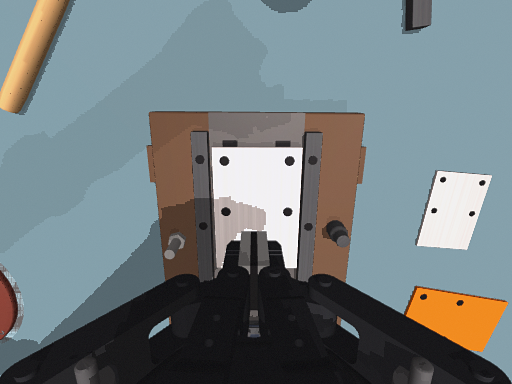

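The wrist view shows the blank at columns 211–299 with its rear edge at row 147. The guides are on both sides of it, the bolt is at (175,245), the punch at (337,232), and the fingers are over the blank's front half. Next I'll measure from this closer view.

```bash

python3 - <<'E'
from h import *
c=dict(np.load('pics/w1.npz'))
f=np.array([-.062,-.998]);n=np.array([.998,-.062])
for nm,u,v,z in [('rearL',211,147,.075),('rearR',298.5,147,.075),('frontL',214,268,.075),('frontR',299,268,.075),('gL in rear',209,132,.074),('gR in rear',304.5,132,.074),('gL in',214,275,.074),('gR in',300,275,.074),('bedL',149,112,.06),('bedR',364,113,.06)]:
    p=pt(c,u,v,z); print(nm,(p*1000).round(1),'feed',(p[:2]@f*1000).round(1),'lat',(p[:2]@n*1000).round(1), 'map',(pt(c,u,v)*1000).round(0))
g=cv2.cvtColor(c['pixels'],cv2.COLOR_RGB2GRAY); print(g[180,195:225],g[180,285:325]); print(g[138:156,255])
a=c['pixels'][100:300,130:390,::-1]; cv2.imwrite('pics/w1c.png',cv2.resize(a,None,fx=3,fy=3,interpolation=cv2.INTER_CUBIC))
t=dict(np.load('pics/top0.npz'))['pixels'][165:245,250:300,::-1]; cv2.imwrite('pics/stop.png',cv2.resize(t,None,fx=7,fy=7,interpolation=cv2.INTER_CUBIC))
E
```

```text
rearL [449.2 221.3  75. ] feed -248.7 lat 434.5 map [447. 219.  62.]
rearR [544.2 215.5  75. ] feed -248.8 lat 529.8 map [544. 215.  75.]
frontL [437.   71.2  75. ] feed -98.2 lat 431.8 map [434.  62.  60.]
frontR [542.6  65.1  75. ] feed -98.6 lat 537.4 map [543.  64.  73.]
gL in rear [448.5 237.3  74. ] feed -264.7 lat 432.9 map [446. 236.  60.]
gR in rear [551.  231.1  74. ] feed -264.8 lat 535.6 map [553. 230.  61.]
gL in [435.8  60.6  74. ] feed -87.5 lat 431.2 map [433.  53.  62.]
gR in [543.8  54.3  74. ] feed -87.9 lat 539.3 map [544.  54.  74.]
bedL [382.5 261.7  60. ] feed -284.9 lat 365.5 map [382. 262.  60.]
bedR [618.7 246.1  60. ] feed -284.0 lat 602.2 map [640. 243.   0.]
[ 95  94  94  94  92  97  96  95  95  95  97  99  99  87  32  54 116  84
 253 244 241 241 241 241 241 242 241 241 241 241] [241 241 242 241 242 241 240 240 241 242 242 241 241 242 245 254  32  24
  39 105 102 101 100  98  97  97 101  99  99  97  98  99 101 102  95 107
 107 107 106 106]
[125 127 127 123 125 113 111 110  99 189 245 243 242 242 241 241 241 241]
```

View pics/w1c.png

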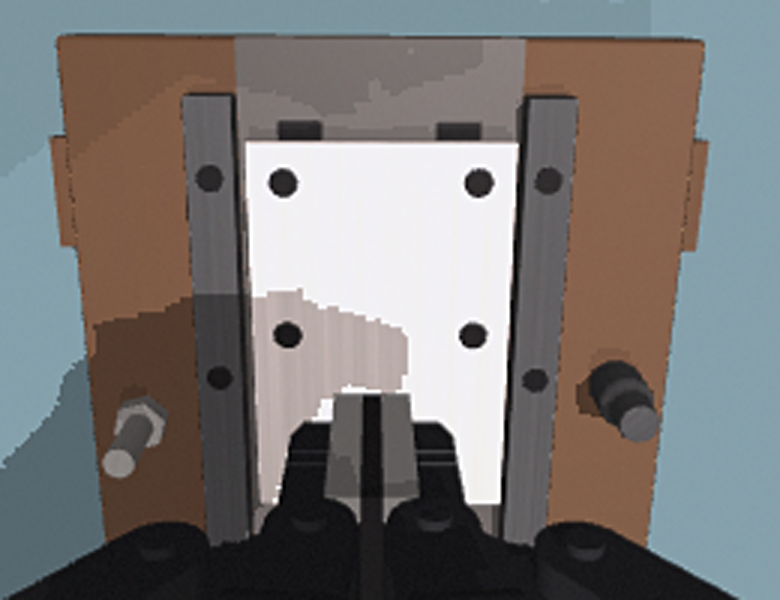

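View pics/stop.png

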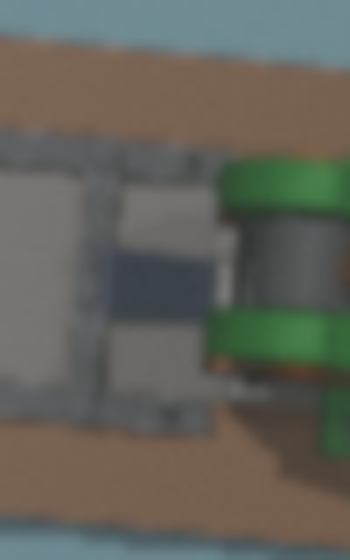

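carry_out([
  [1,40,3,-3,0],
  [1,80,3,-3,0],
  [1,110,3,-3,0],
  [1,135,3,-3,0],
  [1,150,3,-3,0],
  [1,158,3,-3,0],
  [1,160,3,-3,0],
  [1,160,3,-3,0],
])

```text
clock: 4.25
position: [0.501, 0.1963, 0.0923]
eef_rot: [[0.002, 0.998, -0.062], [0.001, -0.062, -0.998], [-1.0, 0.002, -0.001]]
contact_force: [-0.1, -0.4, 1.1]
width: -0.0002
```

```bash

python3 - <<'E'
from h import *
st((497,194,75))
c=snap('wrist','w2')
st()
E
```

```text
t 4.25 pos [501.  196.3  92.3] F [-0.1 -0.4  1.1] w -0.0 q [ -7.  38. -25. 108.  25.  39. -51.]
toolz ang -93.6 x [ 1.8e-03  8.0e-04 -1.0e+00]
shift [17.3 -3.9  2.6]
t 4.3 pos [501.3 196.5  92.8] F [ 0.5 -0.2  0.6] w -0.0 q [ -7.  38. -25. 108.  25.  39. -51.]
toolz ang -93.6 x [ 0.0028  0.0013 -1.    ]
```

View pics/w2.png

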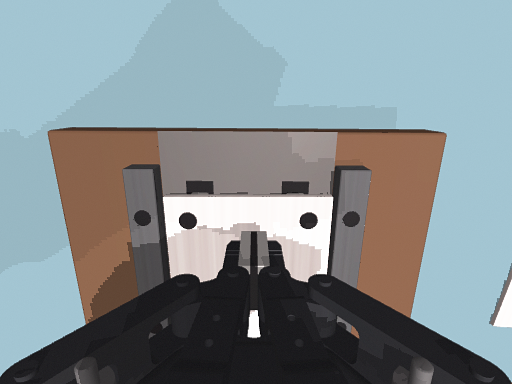

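carry_out([
  [1,6,-3,1,0],
  [1,11,-4,1,0],
  [1,14,-4,1,0],
  [1,16,-4,1,0],
  [1,18,-4,1,0],
  [1,18,-4,1,0],
])

```text
clock: 4.8
position: [0.4959, 0.1949, 0.0733]
eef_rot: [[-0.0, 0.998, -0.062], [-0.0, -0.062, -0.998], [-1.0, -0.0, 0.0]]
contact_force: [-2.0, -1.3, 3.3]
width: 0.0001
```

```bash

python3 - <<'E'
from h import *
st((497,194,75))
E
```

```text
t 4.8 pos [495.9 194.9  73.3] F [-2.  -1.3  3.3] w 0.0 q [ -8.  39. -24. 110.  26.  36. -52.]
toolz ang -93.6 x [-4.e-04 -4.e-04 -1.e+00]
shift [-1.7  1.2  0.8]
```

carry_out([
  [1,1,0,0,0],
  [1,2,0,0,0],
  [1,3,0,0,0],
  [1,4,0,0,0],
  [1,5,0,0,0],
  [1,6,0,0,0],
  [1,7,0,0,0],
  [1,7,0,0,0],
])

```text
clock: 5.47
position: [0.4959, 0.1949, 0.0665]
eef_rot: [[-0.0, 0.998, -0.062], [-0.0, -0.062, -0.998], [-1.0, -0.0, 0.0]]
contact_force: [-2.4, -1.4, 6.2]
width: -0.0
```

```bash

python3 - <<'E'
from h import *
st((497,194,66))
E
```

```text
t 5.4667 pos [495.9 194.9  66.5] F [-2.4 -1.4  6.2] w -0.0 q [ -8.  40. -24. 110.  26.  35. -53.]
toolz ang -93.6 x [-1.e-04 -3.e-04 -1.e+00]
shift [0.5 1.2 0.8]
```

carry_out([
  [1,0.5,0,0,0],
  [1,1,0,0,0],
  [1,1.4,0,0,0],
  [1,1.4,0,0,0],
])

```text
clock: 5.8
position: [0.4959, 0.1949, 0.0661]
eef_rot: [[0.0, 0.998, -0.062], [-0.001, -0.062, -0.998], [-1.0, 0.0, 0.001]]
contact_force: [-2.8, -1.8, 11.2]
width: -0.0
```

carry_out([
  [1,0.5,0,0,0],
  [1,1,0,0,0],
  [1,1,0,0,0],
])

```text
clock: 6.05
position: [0.4959, 0.1949, 0.066]
eef_rot: [[0.001, 0.998, -0.062], [-0.001, -0.062, -0.998], [-1.0, 0.001, 0.001]]
contact_force: [-4.8, -2.3, 19.5]
width: 0.0001
```

carry_out([
  [1,0.5,0,0,0],
  [1,0.7,0,3,0],
  [1,0.7,0,6,0],
  [1,0.7,0,10,0],
  [1,0.7,0,14,0],
  [1,0.7,0,18,0],
  [1,0.7,0,20,0],
  [1,0.7,0,20,0],
])

```text
clock: 6.72
position: [0.4976, 0.181, 0.0661]
eef_rot: [[0.009, 0.998, -0.06], [0.011, -0.06, -0.998], [-1.0, 0.008, -0.011]]
contact_force: [-1.2, 4.5, 13.9]
width: -0.0
```

```bash

python3 - <<'E'
from h import *
st((497,194,66))
c=snap('wrist','w3');snap('side','s3');snap('top','t3')
u,v=215,0
a=c['pixels']
cv2.imwrite('pics/w3.png',a[:,:,::-1])
E
```

```text
t 6.7167 pos [497.6 181.   66.1] F [-1.2  4.5 13.9] w -0.0 q [ -7.  40. -24. 111.  27.  34. -52.]
toolz ang -93.4 x [ 0.0088  0.0106 -0.9999]
shift [  0.2  -1.4 -12.9]
```

View pics/w3.png

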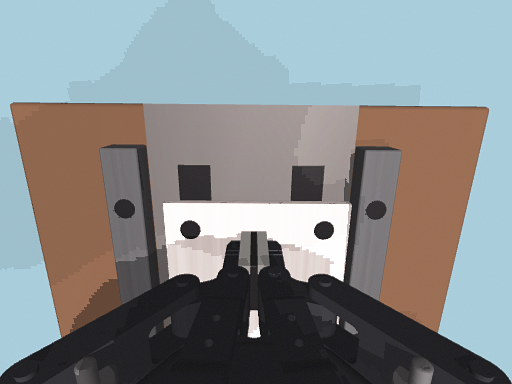

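carry_out([
  [1,0.6,0,2,0],
  [1,1,0,5,0],
  [1,1,0,9,0],
  [1,1,0,13,0],
  [1,1,0,17,0],
  [1,1,0,21,0],
  [1,1,0,24,0],
  [1,1,0,24,0],
])

```text
clock: 7.53
position: [0.4962, 0.1596, 0.0661]
eef_rot: [[0.01, 0.998, -0.058], [0.014, -0.058, -0.998], [-1.0, 0.01, -0.014]]
contact_force: [-2.9, 7.9, 18.8]
width: -0.0002
```

```bash
cat >> h.py <<'E'
def rear(tag,z=.066):
    s=st(); c=snap('wrist',tag); g=cv2.cvtColor(c['pixels'],cv2.COLOR_RGB2GRAY).astype(int)
    f=np.array([-.062,-.998]);n=np.array([.998,-.062])
    for u in (180,200,215,300,310,330):
        col=g[120:300,u]; d=np.diff(col); i=np.argmax(d>60)
        v=120+i+1; print(u,v,'feed',(pt(c,u,v,z)[:2]@f*1000).round(1),end=' | ')
    p=s['position'][:2]*1000;print('\nTCP feed',(p@f).round(1),'lat',(p@n).round(1))
E
python3 - <<'E'
from h import *
rear('w4')
E
```

```text
t 7.5333 pos [496.2 159.6  66.1] F [-2.9  7.9 18.8] w -0.0 q [ -4.  39. -24. 113.  27.  33. -50.]
toolz ang -93.3 x [ 0.0103  0.0139 -0.9998]
180 200 feed -215.3 | 200 200 feed -215.3 | 215 203 feed -213.7 | 300 201 feed -214.9 | 310 201 feed -214.9 | 330 204 feed -213.2 | 
TCP feed -190.0 lat 485.3
```

carry_out([
  [1,0.6,0,2,0],
  [1,0.8,0,6,0],
  [1,0.8,0,10,0],
  [1,0.8,0,14,0],
  [1,0.8,0,18,0],
  [1,0.8,0,22,0],
  [1,0.8,0,25,0],
  [1,0.8,0,25,0],
])

```text
clock: 8.25
position: [0.4946, 0.1368, 0.066]
eef_rot: [[0.012, 0.998, -0.056], [0.016, -0.056, -0.998], [-1.0, 0.011, -0.017]]
contact_force: [-4.8, 9.5, 23.7]
width: 0.0001
```

```bash
python3 - <<'E'
from h import *
rear('w5')
E
```

```text
t 8.25 pos [494.6 136.8  66. ] F [-4.8  9.5 23.7] w 0.0 q [ -1.  39. -24. 114.  28.  32. -48.]
toolz ang -93.2 x [ 0.0115  0.0165 -0.9998]
180 200 feed -192.5 | 200 200 feed -192.5 | 215 203 feed -190.9 | 300 201 feed -192.1 | 310 201 feed -192.1 | 330 204 feed -190.5 | 
TCP feed -167.2 lat 485.2
```

carry_out([
  [1,0,-0.5,3,0],
  [1,0,-1,6,0],
  [1,0,-1,10,0],
  [1,0,-1,14,0],
  [1,0,-1,18,0],
  [1,0,-1,22,0],
  [1,0,-1,25,0],
  [1,0,-1,25,0],
])

```text
clock: 8.97
position: [0.4929, 0.1115, 0.066]
eef_rot: [[0.013, 0.998, -0.056], [0.016, -0.057, -0.998], [-1.0, 0.012, -0.016]]
contact_force: [-4.5, 10.3, 25.2]
width: 0.0002
```

```bash
python3 - <<'E'
from h import *
rear('w6')
E
```

```text
t 8.9667 pos [492.9 111.5  66. ] F [-4.5 10.3 25.2] w 0.0 q [  1.  38. -24. 115.  28.  31. -46.]
toolz ang -93.2 x [ 0.0128  0.0157 -0.9998]
180 200 feed -167.1 | 200 200 feed -167.1 | 215 203 feed -165.5 | 300 201 feed -166.7 | 310 201 feed -166.7 | 330 204 feed -165.1 | 
TCP feed -141.8 lat 485.0
```

carry_out([
  [1,0,-0.5,3,0],
  [1,0,-0.5,6,0],
  [1,0,-0.5,10,0],
  [1,0,-0.5,14,0],
  [1,0,-0.5,18,0],
  [1,0,-0.5,22,0],
  [1,0,-0.5,25,0],
  [1,0,-0.5,25,0],
])

```text
clock: 9.68
position: [0.4912, 0.0864, 0.066]
eef_rot: [[0.013, 0.998, -0.056], [0.015, -0.056, -0.998], [-1.0, 0.012, -0.016]]
contact_force: [-4.4, 10.2, 26.7]
width: -0.0002
```

```bash
python3 - <<'E'
from h import *
rear('w7');snap('side','s7')
a=cv2.imread('pics/s7.png')[150:270,185:345]; cv2.imwrite('pics/s7c.png',cv2.resize(a,None,fx=4.8,fy=4.8,interpolation=cv2.INTER_CUBIC))
E
```

```text
t 9.6833 pos [491.2  86.4  66. ] F [-4.4 10.2 26.7] w -0.0 q [  4.  38. -25. 116.  29.  31. -44.]
toolz ang -93.2 x [ 0.0133  0.015  -0.9998]
180 200 feed -142.0 | 200 200 feed -142.0 | 215 203 feed -140.4 | 300 201 feed -141.6 | 310 201 feed -141.6 | 330 204 feed -140.0 | 
TCP feed -116.7 lat 484.8
```

View pics/s7c.png

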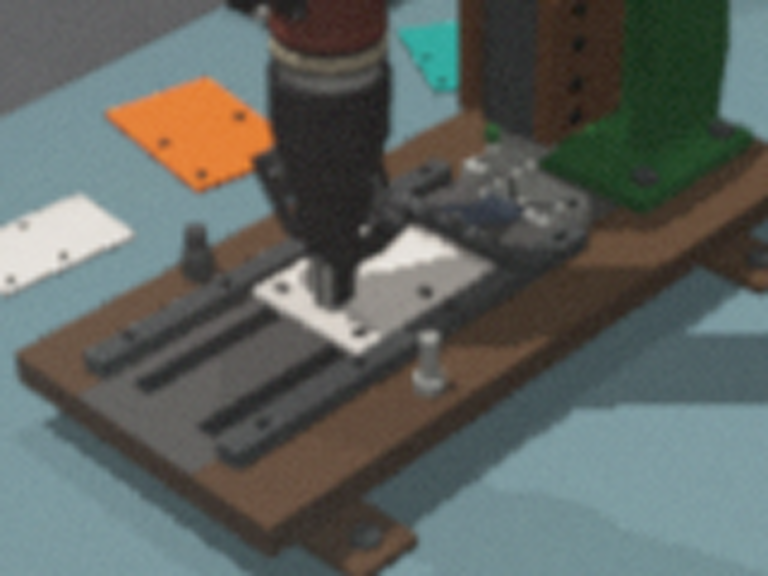

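carry_out([
  [1,0,-0.5,3,0],
  [1,0,-0.5,6,0],
  [1,0,-0.5,9,0],
  [1,0,-0.5,12,0],
  [1,0,-0.5,15,0],
  [1,0,-0.5,18,0],
  [1,0,-0.5,20,0],
  [1,0,-0.5,20,0],
])

```text
clock: 10.45
position: [0.4898, 0.0666, 0.066]
eef_rot: [[0.014, 0.998, -0.056], [0.015, -0.056, -0.998], [-1.0, 0.013, -0.015]]
contact_force: [-3.8, 10.7, 26.8]
width: -0.0
```

```bash
python3 - <<'E'
from h import *
rear('w8')
E
```

```text
t 10.45 pos [489.8  66.6  66. ] F [-3.8 10.7 26.8] w -0.0 q [  7.  38. -25. 117.  29.  30. -42.]
toolz ang -93.2 x [ 0.014   0.0147 -0.9998]
180 200 feed -122.1 | 200 200 feed -122.1 | 215 203 feed -120.5 | 300 201 feed -121.7 | 310 201 feed -121.7 | 330 204 feed -120.1 | 
TCP feed -96.8 lat 484.7
```

carry_out([
  [1,0,0,2,0],
  [1,0,0,4,0],
  [1,0,0,6,0],
  [1,0,0,8,0],
  [1,0,0,10,0],
  [1,0,0,12,0],
  [1,0,0,14,0],
  [1,0,0,14,0],
])

```text
clock: 11.17
position: [0.489, 0.0553, 0.066]
eef_rot: [[0.015, 0.998, -0.053], [0.018, -0.054, -0.998], [-1.0, 0.014, -0.019]]
contact_force: [-4.7, 15.3, 25.8]
width: 0.0001
```

```bash
python3 - <<'E'
from h import *
rear('w9')
E
```

```text
t 11.1667 pos [489.   55.3  66. ] F [-4.7 15.3 25.8] w 0.0 q [  8.  38. -25. 117.  29.  30. -41.]
toolz ang -93.1 x [ 0.0149  0.0184 -0.9997]
180 200 feed -110.7 | 200 200 feed -110.8 | 215 121 feed -150.9 | 300 201 feed -110.5 | 310 201 feed -110.5 | 330 204 feed -108.9 | 
TCP feed -85.6 lat 484.6
```

carry_out([
  [1,0.5,0,2,0],
  [1,0.5,0,4,0],
  [1,0.5,0,6,0],
  [1,0.5,0,8,0],
  [1,0.5,0,10,0],
  [1,0.5,0,10,0],
])

```text
clock: 11.72
position: [0.4884, 0.0461, 0.0659]
eef_rot: [[0.015, 0.998, -0.053], [0.019, -0.053, -0.998], [-1.0, 0.014, -0.02]]
contact_force: [-5.8, 17.2, 30.6]
width: -0.0002
```

```bash
python3 - <<'E'
from h import *
rear('w10')
E
```

```text
t 11.7167 pos [488.4  46.1  65.9] F [-5.8 17.2 30.6] w -0.0 q [ 10.  37. -25. 118.  29.  30. -40.]
toolz ang -93.0 x [ 0.0153  0.0189 -0.9997]
180 200 feed -101.5 | 200 200 feed -101.6 | 215 121 feed -141.7 | 300 201 feed -101.3 | 310 201 feed -101.3 | 330 204 feed -99.7 | 
TCP feed -76.3 lat 484.6
```

carry_out([
  [1,0,0,1.5,0],
  [1,0,0,3,0],
  [1,0,0,4.5,0],
  [1,0,0,6,0],
  [1,0,0,6,0],
])

```text
clock: 12.18
position: [0.488, 0.0403, 0.066]
eef_rot: [[0.015, 0.999, -0.052], [0.019, -0.053, -0.998], [-1.0, 0.014, -0.02]]
contact_force: [-6.4, 18.2, 31.2]
width: 0.0001
```

```bash
python3 - <<'E'
from h import *
rear('w11')
E
```

```text
t 12.1833 pos [488.   40.3  66. ] F [-6.4 18.2 31.2] w 0.0 q [ 10.  37. -25. 118.  29.  30. -39.]
toolz ang -93.0 x [ 0.0153  0.0188 -0.9997]
180 200 feed -95.6 | 200 202 feed -94.6 | 215 203 feed -94.1 | 300 201 feed -95.4 | 310 204 feed -93.8 | 330 204 feed -93.9 | 
TCP feed -70.5 lat 484.5
```

carry_out([
  [1,0,0,1.5,0],
  [1,0,0,3,0],
  [1,0,0,4.5,0],
  [1,0,0,6,0],
  [1,0,0,6,0],
])

```text
clock: 12.65
position: [0.4877, 0.0358, 0.066]
eef_rot: [[0.016, 0.999, -0.051], [0.021, -0.051, -0.998], [-1.0, 0.015, -0.022]]
contact_force: [-4.9, 20.1, 30.1]
width: -0.0002
```

```bash
python3 - <<'E'
from h import *
rear('w12')
E
```

```text
t 12.65 pos [487.7  35.8  66. ] F [-4.9 20.1 30.1] w -0.0 q [ 11.  37. -25. 118.  29.  30. -39.]
toolz ang -92.9 x [ 0.0158  0.0209 -0.9997]
180 202 feed -89.9 | 200 195 feed -93.8 | 215 121 feed -131.2 | 300 196 feed -93.6 | 310 196 feed -93.7 | 330 204 feed -89.3 | 
TCP feed -66.0 lat 484.5
```

View pics/w12.png

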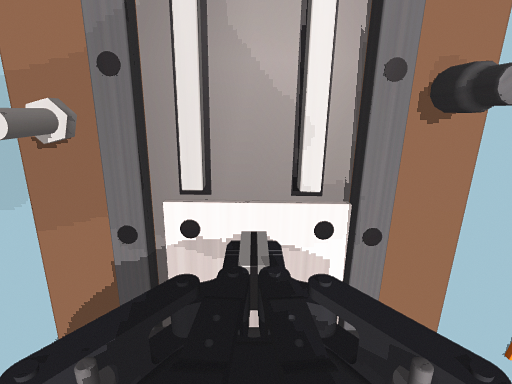

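The wrist view shows both lifters sprung up, their front ends at rows 190–192, just behind the blank's rear edge at row 203. I'll measure that gap, which should be 7 mm when home.

```bash
python3 - <<'E'
from h import *
c=dict(np.load('pics/w12.npz'));f=np.array([-.062,-.998])
for u,v,z in [(192,190.5,.069),(310,191.5,.069),(195,194,.060),(310,194.5,.06),(180,202.5,.066),(250,203,.066),(335,204,.066)]: print(u,v,(pt(c,u,v,z)[:2]@f*1000).round(1))
a=c['pixels'][150:260,140:370,::-1]; cv2.imwrite('pics/w12c.png',cv2.resize(a,None,fx=3.4,fy=3.4,interpolation=cv2.INTER_NEAREST))
E
```

```text
192 190.5 -97.1
310 191.5 -97.0
195 194 -92.5
310 194.5 -92.7
180 202.5 -89.6
250 203 -89.6
335 204 -89.3
```

View pics/w12c.png

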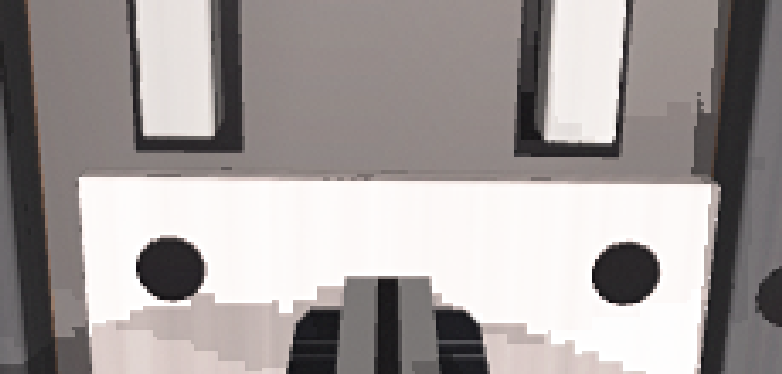

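carry_out([
  [1,0,0,1,0],
  [1,0,0,2,0],
  [1,0,0,3,0],
  [1,0,0,3,0],
])

```text
clock: 13.03
position: [0.4881, 0.0334, 0.066]
eef_rot: [[0.017, 0.999, -0.05], [0.022, -0.05, -0.998], [-1.0, 0.016, -0.022]]
contact_force: [-5.4, 20.5, 29.1]
width: 0.0
```

```bash
python3 - <<'E'
from h import *
rear('w13')
E
```

```text
t 13.0333 pos [488.1  33.4  66. ] F [-5.4 20.5 29.1] w 0.0 q [ 11.  37. -26. 118.  30.  30. -38.]
toolz ang -92.9 x [ 0.017   0.0217 -0.9996]
180 190 feed -94.0 | 200 198 feed -89.8 | 215 198 feed -89.8 | 300 192 feed -93.4 | 310 192 feed -93.5 | 330 200 feed -89.2 | 
TCP feed -63.6 lat 485.1
```

The fingers slid 2.4 mm further while the rear edge stayed put, so the blank is against the stops. Now I'll lift off.

carry_out([
  [1,-1,0,0,0],
  [1,-3,0,0,0],
  [1,-8,0,0,0],
  [1,-20,0,-3,0],
  [1,-45,0,-10,0],
  [1,-80,0,-25,0],
  [1,-120,0,-40,0],
  [1,-160,0,-60,0],
])

```text
clock: 13.75
position: [0.486, 0.0739, 0.2181]
eef_rot: [[-0.002, 0.998, -0.066], [-0.001, -0.066, -0.998], [-1.0, -0.002, 0.001]]
contact_force: [1.7, -0.4, -0.4]
width: 0.0001
```

carry_out([
  [1,-20,0,-40,0],
  [1,-40,0,-80,0],
  [1,-50,0,-115,0],
  [1,-50,0,-140,0],
  [1,-50,0,-150,0],
  [1,-50,0,-150,0],
])

```text
clock: 14.25
position: [0.4952, 0.2273, 0.2667]
eef_rot: [[-0.001, 0.998, -0.058], [0.001, -0.058, -0.998], [-1.0, -0.001, -0.001]]
contact_force: [0.2, -1.3, -0.3]
width: 0.0002
```

```bash
python3 - <<'E'
from h import *
st();snap('side','s14');snap('top','t14');c=snap('wrist','w14')
a=cv2.imread('pics/s14.png')[150:270,185:345]; cv2.imwrite('pics/s14c.png',cv2.resize(a,None,fx=4.8,fy=4.8,interpolation=cv2.INTER_CUBIC))
E
```

```text
t 14.25 pos [495.2 227.3 266.7] F [ 0.2 -1.3 -0.3] w 0.0 q [ -4.  27. -35.  95.  17.  63. -47.]
toolz ang -93.4 x [-1.2e-03  8.0e-04 -1.0e+00]
```

View pics/s14c.png

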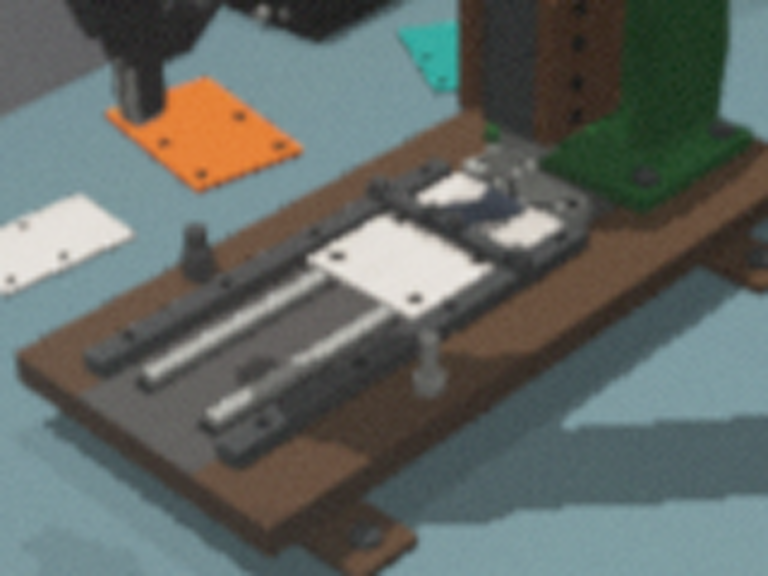

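View pics/w14.png

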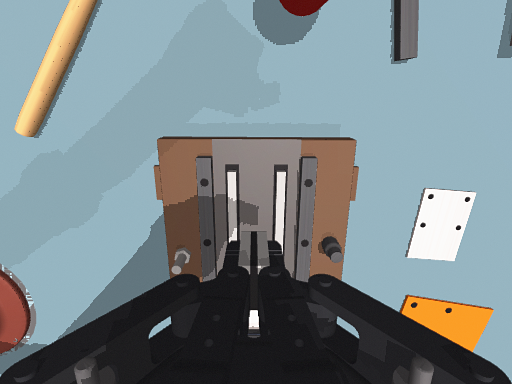

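View pics/t14.png

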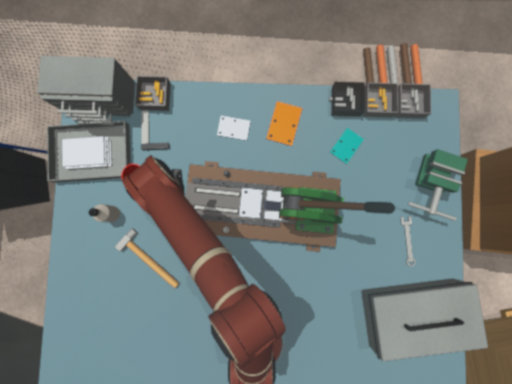

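The side crop shows the blank flat under the bridge and drag spring. The lifters are up behind it (bright bars), and the punch and bolt are still standing. One last check that the blank's rear edge didn't move when I lifted off.

```bash
python3 - <<'E'
from h import *
f=np.array([-.062,-.998]);n=np.array([.998,-.062])
s=dict(np.load('pics/s14.npz'));t=dict(np.load('pics/t14.npz'))
for u,v in [(308,258),(415,318)]:
    p=pt(s,185+u/4.8,150+v/4.8,.066)[:2]*1000;print('side rear',(p@f).round(1),(p@n).round(1))
for box in [(235,185,264,222)]:
    for z in (.066,):
        print(rect(t,box,z), ); P=np.array([pt(t,u,v,z)[:2] for u,v in mask(t,box)])*1000; print((P@f).min(),(P@f).max())
a=np.hstack([t['pixels'][180:230,225:295,::-1]]);cv2.imwrite('pics/t14c.png',cv2.resize(a,None,fx=10,fy=10,interpolation=cv2.INTER_CUBIC))
a=s['pixels'][178:215,265:312,::-1];cv2.imwrite('pics/s14d.png',cv2.resize(a,None,fx=15,fy=15,interpolation=cv2.INTER_CUBIC))
E
```

```text
side rear -88.7 532.7
side rear -89.9 433.1
((485.5951232910156, 31.809810638427734), (104.99640655517578, 94.65338134765625), 1.7271639108657837)
-112.50920301483417 -15.934861964313944
```

View pics/s14d.png

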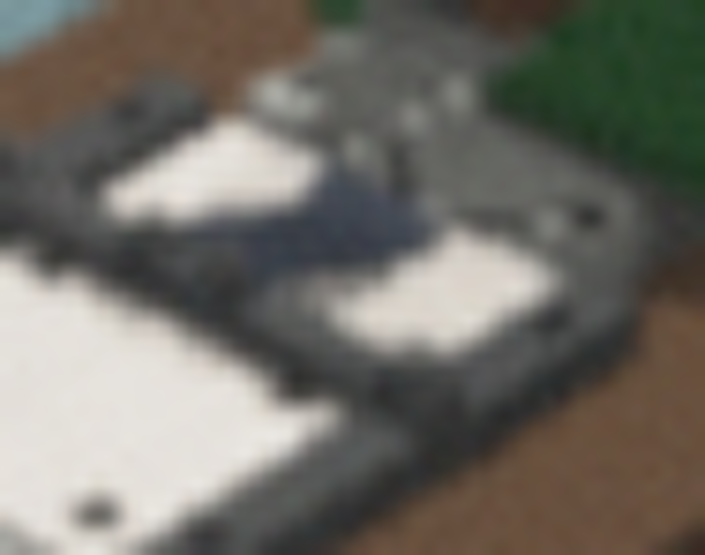

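View pics/t14c.png

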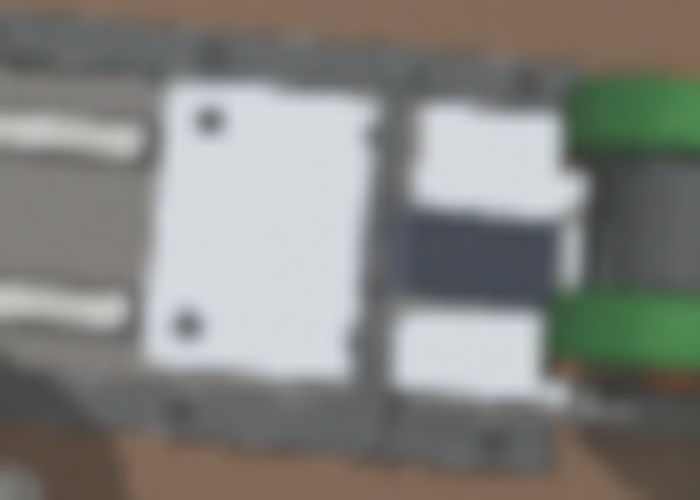

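```bash
python3 - <<'E'
from h import *
f=np.array([-.062,-.998])
t=dict(np.load('pics/t14.npz'))
g=cv2.cvtColor(t['pixels'],cv2.COLOR_RGB2GRAY)
for v in (193,200,206,212): print(v,g[v,252:275])
for u,v in [(262,192),(261.5,200),(260.8,208),(260,215)]:
    print('bridge edge',(pt(t,u,v,.091)[:2]@f*1000).round(1))
for u,v in [(239,190),(238.5,211)]: print('lifter end',(pt(t,u,v,.069)[:2]@f*1000).round(1))
for u,v in [(241,190),(240.1,205),(239.3,213)]: print('rear',(pt(t,u,v,.066)[:2]@f*1000).round(1))
E
```

```text
193 [217 217 217 217 216 217 217 215 203 167 122 104 104 114 143 185 212 217
 217 217 216 216 216]
200 [217 217 217 217 217 217 217 215 203 166 117  95  95 106 128 150 162 174
 179 180 183 191 196]
206 [217 216 216 216 217 216 217 213 185 135 106  97  88  85  78  74  75  75
  74  75  74  74  74]
212 [216 216 217 216 216 216 213 193 153 116 106 118 152 189 208 211 211 212
 211 210 209 210 208]
bridge edge -18.1
bridge edge -17.3
bridge edge -17.1
bridge edge -17.6
lifter end -99.0
lifter end -93.6
rear -92.3
rear -90.2
rear -90.3
```

```bash
python3 -c "
from h import *
print(r.job_done()); st()"
```

```text
the job is handed in; nothing more can be done
None
the job is handed in; nothing more can be done
```

The blank is loaded and, as far as I can measure, home against the stops. I handed the job in at about 14.4 s, with the hand clear of everything.

**What I did:** I pressed the larger white plate down with the shut fingertips, 50 mm behind its centre. I then slid it about 159 mm between the guides, under the bridge and the drag spring, pressing with 14–31 N. Then I lifted straight off and backed away.

**Last checks:**
- **Home:** On the final 3 mm push the fingers slid 2.4 mm over the blank and its rear edge stayed put. That edge was square to within about 0.5 mm and had not moved after lift-off, by the side camera.
- **Stop position:** I could not see the stop lugs directly. The bridge edge plus 77 mm puts the stop plane at about 59.5 mm along the feed, and the blank's front edge at about 60 mm, so they agree within the measuring error.
- **Lifters:** They are up again behind the blank. The gap to its rear edge is about 7.5 mm, against the 7 mm expected.
- **Other things:** The punch and bolt still stand in place, and nothing else looked disturbed in the last pictures.

**What disagreed:**
- The push took 10–18 N, more than the stated friction suggests. Some of that may be the blank rubbing on a guide.
- The coarser top-view readings of the rear edge and lifter ends scatter by 2–5 mm, so I relied on the wrist view for those.

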